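# Load a brooch and close the pinned mould

### The arm

A 6-joint arm with a two-finger parallel gripper is mounted at the origin on the work surface. World frame = base frame: x ahead of the robot, y to its left, z up, the work surface at z = 0. Lengths are in m, angles in rad, forces in N, time in s.
With the tool pointing down it reaches from about 0.25 to 0.775 m from the base axis. Payload 4 kg.
Tool frame: the origin (TCP) lies midway between the tips of the shut fingers; the grasp point (between the pads) lies 19 mm behind it; z points along the fingers, y is the direction in which the jaws open and shut (so a half turn about z gives the same grasp; the last joint's range is limited). The gripper opens to 94 mm and grips with 3 to 60 N. Pads are 16 mm wide; open, the fingers measure 119 mm over their backs; the gripper's body (75 mm by 177 mm) begins 78 mm behind the grasp point.
Start: joints at [1.07, 0.087, 1.371, -0, 1.684, -0.103], TCP at [0.213, 0.507, 0.181] pointing down, gripper open.
Joint ranges: [-3.1, 3.1], [-0.76, 2.03], [0.27, 2.55], [-1.08, 4.22], [0.17, 2.65], [-2.57, 2.57]. Speed limits (rad/s): [2.79, 2.79, 3.14, 3.14, 3.14, 3.14].

### API

Orientations are given as [roll, pitch, yaw] about the fixed x, y, z axes, in that order (R = Rz(yaw) Ry(pitch) Rx(roll)).
In Python, from bench import robot, cams gives the robot as it stands.
- The arm moves only by the tool step_arm, never from a script. Its argument "plan" is a list that holds one entry, the list of rows, each a list of 5 numbers: the shift along the world's x, y, z in mm, then the turn about the world's z in rad, then the opening in per cent of the stroke, from 0 (shut) to 100 (fully open). In form: [[[tx, ty, tz, turn, fingers], ...]]. A call has 1 to 8 rows; each row is the pose to reach, as a shift and turn from the pose commanded when the call began; what a row does not reach only later rows make up. A row lasts 1/12 s, in which the tool goes at most 41.7 mm and 7.16 degrees, less where a joint would pass 70% of its speed; a pose out of reach is approached as far as the arm can. A call with a gripper value outside its range is refused whole. The fingers move at their own pace and stop on an object; the grip force is fixed at half the most. Time passes only in rows, so rows that repeat a pose let the fingers close. It gives the time, the measured TCP pose, the force and the opening at its end, in the units of the state.
- robot.get_obs(): the state, without advancing time (a new reading comes with each control period).
- cams.snapshot(name): name is "side" or "top"; returns a dict with "frame" (480x640x3 uint8, red, green, blue), "camera_matrix" (3x3 intrinsics, pixels), "origin" and "attitude" of the camera in the world. Camera axes: x right, y down, z forward; pixel columns grow to the right and rows downward; lengths in m; the calibration is good to about 2 mm. A picture is of the moment at which its call begins. There is no depth.
- robot.close_job(): hands the job in, once; it reports no verdict.
The state is a dict: "time": time; "joint_positions": joint angles; "qvel": joint speeds; "joint_torque": joint torques, N m; "tool_pos": TCP position; "ee_rot": TCP orientation; "wrist_force": force on the tool from outside, world axes, zero at the start; "wrist_torque": the same for the moment, N m; "width": finger opening in m.
Only numpy, scipy, OpenCV 4.12 (cv2) and the standard library are available. Lean on these libraries where they do the work, as an engineer would, in place of code of your own. Each camera call takes 0.05 s, during which the arm holds its last target. There are 200 camera calls.

### The job

Make the brooch mould ready: set the amber brooch, dome up, in the middle of the round recess of the dark lower half and let go of it. Then take the blue upper half by its handle and lower it under control, without dropping it, over the two pins until it lies flush on the lower half all round (either way round will do). Leave the other brooches, the tweezers and the bead jar where they are.

Things in the scene. Friction and masses are not known exactly. Their poses are not given: they have to be found in the camera images.
- lower_half: dark steel lower mould half, fixed to the table: block 170 (x) x 110 (y) x 22 mm high, origin at the centre of its underside. Round recess in the middle of its top face, 60 mm across, 4 mm deep, with a white floor. Two upright brass pins, 10 mm diameter, stand 30 mm above the top face at (x, y) = (+62, +34) and (-62, -34) mm in its frame; straight for 20 mm, then tapering to 4 mm at the tip.
- seat (a point): centre of the lower half's top face (22 mm above the table, 4 mm above the recess floor), axes as the lower half
- upper_half: loose blue upper mould half, 0.4 to 0.65 kg, lying flat on the table: plate 160 (x) x 100 (y) x 16 mm thick, origin at the centre of its underside, z up. Round window 70 mm across in the middle; two through holes, 13 mm diameter, at (+62, +34) and (-62, -34) mm; a half turn about z gives the same shape. A black handle bar bridges the window along x.
- handle (a point): centre of the upper half's handle bar, 56 mm above the plate's underside; bar 108 mm long (along the plate's x), 14 mm wide (y), 12 mm high, on two posts at x = +-48 mm, open below for 34 mm down to the plate's top
- amber_brooch: loose brooch of orange, amber and yellow beads with a red bead on top, the largest of three: round, 48 mm diameter, upright side wall up to 16 mm, domed to 28 mm high; flat base down, origin at the centre of its underside. It may start at any of three places among the other brooches.
- pearl_brooch: loose white and silver beaded brooch, 42 mm diameter, 23 mm high, origin under its centre; to be left alone
- green_brooch: loose green beaded brooch, 38 mm diameter, 21 mm high, origin under its centre; to be left alone
- tweezers: loose steel tweezers lying flat, 124 mm long (x), 11 mm wide, 9 mm high; to be left alone
- bead_jar: loose amber glass jar with a brass cap, 56 mm diameter, 75 mm high, origin under its centre; to be left alone
There are look-alikes about, which are no part of the job. What is shaped like the amber_brooch but pink is not meant.

How it is judged:
On the way:
1. the amber brooch sits dome up in the recess, let go, before the upper half is brought over the pins (horizontal distance between amber_brooch and seat below 0.008 m and z of amber_brooch in the frame of seat below -0.002 m and angle between amber_brooch's own z axis and vertical below 0.08 rad and contact force between the fingers and amber_brooch below 0.3 N and horizontal distance between upper_half and seat above 0.08 m), for 0.2 s.
At the end, for the whole second after the job is handed in: Upper half on both pins: underside within 3 mm of the lower half's top face, level within 0.025 rad, centred within 5 mm, lined up within 0.07 rad either way round. Amber brooch upright within 0.08 rad, within 8 mm of centre, underside 2 mm or more below that face. Both at rest (horizontal distance between amber_brooch and seat below 0.008 m and z of amber_brooch in the frame of seat below -0.002 m and angle between amber_brooch's own z axis and vertical below 0.08 rad and horizontal distance between upper_half and seat below 0.005 m and z of upper_half in the frame of seat between -0.003 and 0.003 m and angle between upper_half's own z axis and vertical below 0.025 rad and angle between the x axis of upper_half and the x axis of lower_half, either way round below 0.07 rad and linear speed of each of upper_half, amber_brooch below 0.02 m/s); the robot touches nothing.
It fails at once if the pearl brooch is moved by more than 25 mm (distance of pearl_brooch from where it was at the start of the episode above 0.025 m).
It fails at once if the green brooch is moved by more than 25 mm (distance of green_brooch from where it was at the start of the episode above 0.025 m).
It fails at once if the tweezers is moved by more than 25 mm (distance of tweezers from where it was at the start of the episode above 0.025 m).
It fails at once if the bead jar is moved by more than 25 mm (distance of bead_jar from where it was at the start of the episode above 0.025 m).
It fails at once if the upper half drops onto the lower half: faster than 0.4 m/s while over the pins and less than 25 mm above flush (horizontal distance between upper_half and seat below 0.02 m and z of upper_half in the frame of seat below 0.025 m and linear speed of upper_half above 0.4 m/s).
It also fails if it takes over 64 s, if anything falls off the work surface, if the arm or the gripper's body presses on something with over 40 N, if the wrist force passes 120 N, or if a joint passes its speed limit or range.

## Working session

There is one attempt and no reset: what is moved stays moved. The work goes in short steps, Python scripts to look and compute and a tool call to move; the robot and the scene stay as the last step left them, time stands still between calls to the robot, and variables do not carry over. Pictures are saved under pics/ and viewed, about 8 in all and at most 12, crops included, and the job is handed in when it is done.

Besides the shell and the picture viewer there is one more tool, called after ">>>" in YAML: its name, and indented under it one key for each argument. step_arm: Moves the arm, as the interface text tells. Its arguments: {"type":"object","properties":{"plan":{"type":"array"}},"required":["plan"]}

```bash
mkdir -p pics; cat > h.py <<'E'
import numpy as np, cv2
from bench import robot, cams
def snap(name,fn=None):
    s=cams.snapshot(name)
    if fn: cv2.imwrite('pics/'+fn,s['frame'][:,:,::-1])
    return s
def cam(s):
    A=np.array(s['attitude'],float)
    if A.shape!=(3,3):
        from scipy.spatial.transform import Rotation as R
        A=R.from_euler('xyz',A).as_matrix() if A.size==3 else R.from_quat(A).as_matrix()
    return np.array(s['camera_matrix']),np.array(s['origin']),A
def back(s,uv,z):
    K,o,A=cam(s); uv=np.atleast_2d(uv).astype(float)
    d=(A@np.linalg.inv(K)@np.c_[uv,np.ones(len(uv))].T).T
    return o+d*((z-o[2])/d[:,2])[:,None]
def proj(s,P):
    K,o,A=cam(s); q=(K@A.T@(np.atleast_2d(P)-o).T).T
    return q[:,:2]/q[:,2:]
E
python3 - <<'E'
from h import *
for n in('top','side'):
    s=snap(n,n+'0.png'); print(n,s['camera_matrix'],s['origin'],s['attitude'])
print(robot.get_obs())
E
```

```text
top [[443.50017038   0.         318.77870024]
 [  0.         443.50017038 234.44622328]
 [  0.           0.           1.        ]] [ 0.44144232 -0.01618161  1.12478892] [-3.01280499  0.01943975 -1.56821096]
side [[495.47515406   0.         325.32944202]
 [  0.         495.47515406 233.60834236]
 [  0.           0.           1.        ]] [ 0.51729237 -0.61005     0.72775232] [-2.41384339 -0.0102628  -0.07458907]
{'time': 0.1, 'joint_positions': array([ 1.06990604e+00,  8.78383047e-02,  1.37205007e+00, -1.38701809e-05,
        1.68358683e+00, -1.03116305e-01]), 'qvel': array([-0.00104298, -0.00142598, -0.00274709,  0.00026538, -0.00250396,
       -0.00038257]), 'joint_torque': array([ 2.60220222e-03, -3.41248941e+01, -3.03300619e+01,  7.19216047e-02,
        3.04638525e-02, -9.44388989e-05]), 'tool_pos': array([0.21281834, 0.50659354, 0.18037155]), 'ee_rot': array([-3.13971868e+00, -1.80066140e-04,  2.74381695e+00]), 'wrist_force': array([ 0.3723114 , -0.16175568, -0.25515981]), 'wrist_torque': array([0.06601715, 0.01709673, 0.06859851]), 'width': 0.09422665725010407}
```

View pics/top0.png

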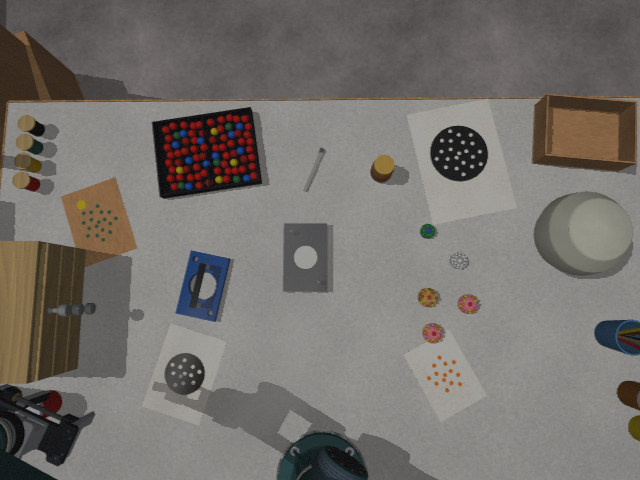

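View pics/side0.png

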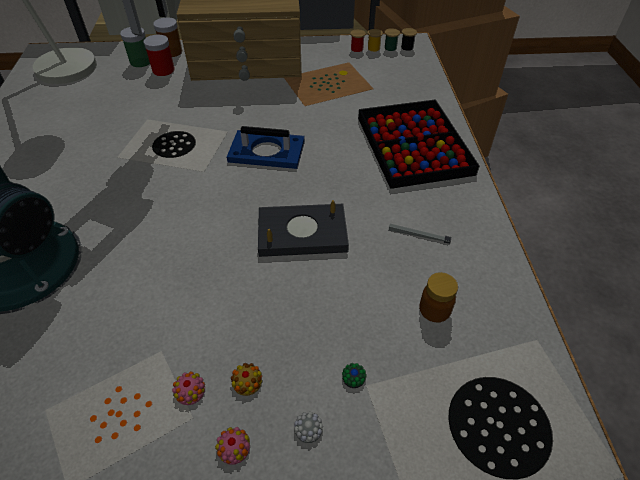

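Top view: the lower half is near (305,257), the blue upper half near (203,286) and the tweezers at (315,168), with the jar at (383,168). Brooches that could be mistaken for the target are amber (428,297), pink (468,303), pink (433,333), pearl (459,261) and green (428,231). By the description I choose (428,297), which is at (247,379) in the side view. I'll check that with a close crop.

```bash
python3 - <<'E'
from h import *
t=cv2.imread('pics/top0.png'); d=cv2.imread('pics/side0.png')
def c(im,x,y,w,h,W,H): return cv2.resize(im[y:y+h,x:x+w],(W,H),interpolation=cv2.INTER_CUBIC)
a=np.hstack([c(t,170,215,170,120,425,300),c(t,400,270,100,80,375,300)])
b=np.hstack([c(d,220,110,140,160,263,300),c(d,160,340,215,120,537,300)])
cv2.imwrite('pics/crop.png',np.vstack([a,b]))
E
```

```text
(no output)
```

View pics/crop.png

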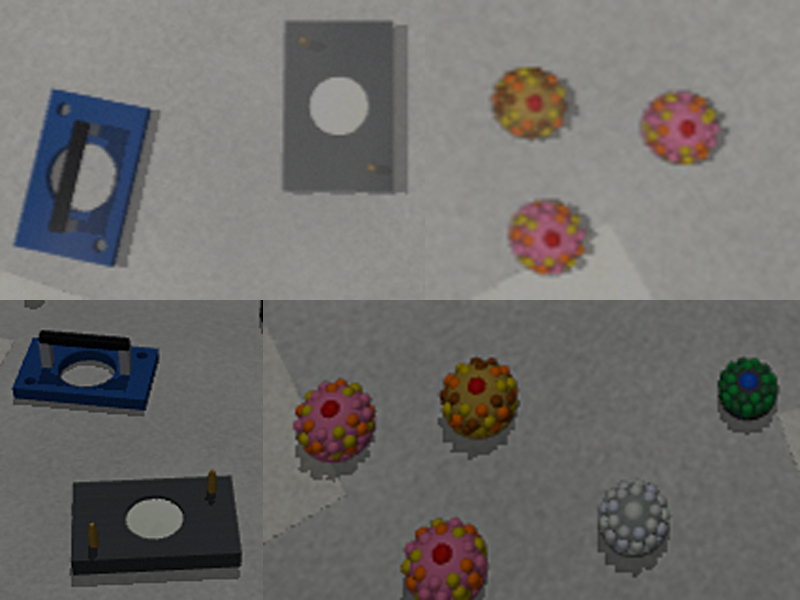

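The crop confirms it: the amber and brown body with a red top is the brooch at top (428,297). The other two similar ones are pink.

```bash
cat >> h.py <<'E'
from scipy.optimize import least_squares
def fit(obs,x0,free_b=True):
    # obs: list of (snap, localpts Nx3, px Nx2)
    def P(p,L): 
        c,s=np.cos(p[2]),np.sin(p[2]); L=np.atleast_2d(L).astype(float)
        return np.c_[p[0]+c*L[:,0]-s*L[:,1],p[1]+s*L[:,0]+c*L[:,1],L[:,2]]
    f=lambda p:np.concatenate([(proj(s,P(p,L))-px).ravel() for s,L,px in obs])
    r=least_squares(f,x0,loss='soft_l1'); return r.x,f(r.x).reshape(-1,2).round(1)
E
python3 - <<'E'
from h import *
s=snap('side'); t=snap('top')
T=lambda a:np.array([[170+u/2.5,215+v/2.5] for u,v in a])-.3
S=lambda a:np.array([[220+u/1.879,110+(v-300)/1.875] for u,v in a])-.3
def blob(sn,m,near):
    n,_,st,c=cv2.connectedComponentsWithStats(m.astype(np.uint8)); d=[np.linalg.norm(c[i]-near) if st[i,4]>25 else 1e9 for i in range(1,n)]
    i=1+int(np.argmin(d)); return c[i],st[i]
res={}
# white disc
for n,sn,b in(('top',t,(305,257)),('side',s,(302,226))):
    g=cv2.cvtColor(sn['frame'],cv2.COLOR_RGB2GRAY).astype(int); x,y=b
    m=np.zeros_like(g); m[y-22:y+22,x-26:x+26]=g[y-22:y+22,x-26:x+26]>(140 if n=='top' else 110)
    c,st=blob(sn,m,b); print(n,'disc',c,st,back(sn,c,.0195)[0])
    h=cv2.cvtColor(sn['frame'],cv2.COLOR_RGB2HSV); 
    b2=(428,297) if n=='top' else (247,379); x,y=b2
    m=np.zeros_like(g);r=22; m[y-r:y+r,x-r:x+r]=h[y-r:y+r,x-r:x+r,1]>90
    c,st=blob(sn,m,b2); print(n,'amber',c,st,back(sn,c,.012)[0])
L=lambda pts,z:np.array([[x,y,z] for x,y in pts])/1000.
print(back(t,T([(284,21),(392,21),(391,192),(283,190)]),.022)[:,:2].round(3))
print('pins',back(t,T([(300,39),(369,166)]),.052)[:,:2].round(3),back(s,S([(92,523),(212,471)]),.052)[:,:2].round(3))
print('corn side',back(s,S([(72,483),(232,476),(240,555),(70,562)]),.022)[:,:2].round(3))
print('bar',back(t,T([(81,122),(61,232)]),.062)[:,:2].round(3),back(s,S([(40,335),(130,343)]),.060)[:,:2].round(3))
print('holes',back(t,T([(64,109),(100,244)]),.016)[:,:2].round(3),back(s,S([(140,354),(30,381)]),.016)[:,:2].round(3))
E
```

```text
top disc [304.97524752 256.86138614] [294 246  23  23 404] [0.52807562 0.04002835 0.0195    ]
top amber [427.45486111 296.93402778] [418 288  20  19 288] [ 0.42968744 -0.2634413   0.012     ]
side disc [301.85239085 226.25363825] [287 216  30  21 481] [0.52755975 0.04067165 0.0195    ]
side amber [246.18343949 378.99490446] [231 363  31  33 785] [ 0.42898268 -0.2640747   0.012     ]
[[ 0.613  0.095]
 [ 0.613 -0.014]
 [ 0.442 -0.013]
 [ 0.444  0.094]]
pins [[0.591 0.076]
 [0.467 0.008]] [[0.466 0.009]
 [0.589 0.074]]
corn side [[ 0.442  0.095]
 [ 0.613  0.095]
 [ 0.61  -0.016]
 [ 0.442 -0.014]]
bar [[0.508 0.286]
 [0.404 0.301]] [[0.405 0.307]
 [0.511 0.285]]
holes [[0.524 0.317]
 [0.391 0.275]] [[0.522 0.321]
 [0.389 0.277]]
```

Measured positions in mm:
- **Lower half:** centre (528, 40), yaw about 0.
- **Amber brooch:** (429, -264).
- **Upper half:** about (456, 295), yaw about -0.18.

Next I'll move above the amber brooch. The jaws keep their present yaw, which clears the pink look-alikes.

>>> step_arm:
  plan:
    - [[10,-36,0,0,70],[20,-72,0,0,70],[30,-108,0,0,70],[40,-144,0,0,70],[50,-180,0,0,70],[60,-216,0,0,70],[70,-252,0,0,70],[80,-288,0,0,70]]

```text
time: 0.87
tool_pos: [0.2929, 0.2174, 0.1813]
ee_rot: [3.141, 0.0, 2.745]
wrist_force: [0.5, 0.6, 0.6]
width: 0.066
```

>>> step_arm:
  plan:
    - [[10,-36,0,0,70],[20,-72,0,0,70],[30,-108,0,0,70],[40,-144,0,0,70],[50,-180,0,0,70],[60,-216,0,0,70],[70,-252,0,0,70],[80,-288,0,0,70]]

```text
time: 1.53
tool_pos: [0.373, -0.0709, 0.1815]
ee_rot: [3.141, 0.001, 2.743]
wrist_force: [0.1, 0.5, -0.0]
width: 0.0662
```

>>> step_arm:
  plan:
    - [[10,-36,0,0,70],[20,-72,0,0,70],[30,-108,0,0,70],[40,-144,0,0,70],[50,-180,0,0,70],[56,-195,0,0,70],[56,-195,0,0,70],[56,-195,0,0,70]]

```text
time: 2.2
tool_pos: [0.4287, -0.2641, 0.1806]
ee_rot: [3.141, -0.002, 2.742]
wrist_force: [-0.4, -0.3, -0.2]
width: 0.0656
```

>>> step_arm:
  plan:
    - [[0,0,-36,0,70],[0,0,-72,0,70],[0,0,-105,0,70],[0,0,-130,0,70],[0,0,-130,0,70]]

```text
time: 2.62
tool_pos: [0.425, -0.2592, 0.0455]
ee_rot: [3.138, -0.012, 2.746]
wrist_force: [-0.5, -0.4, -0.5]
width: 0.0657
```

```bash
python3 - <<'E'
from h import *
s=snap('side');t=snap('top')
a=cv2.resize(s['frame'][300:460,150:370],(550,400),interpolation=cv2.INTER_CUBIC)
b=cv2.resize(t['frame'][240:360,370:490],(400,400),interpolation=cv2.INTER_CUBIC)
cv2.imwrite('pics/app.png',np.hstack([a,b])[:,::-1][:,::-1,::-1][:, :800])
E
```

```text
(no output)
```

View pics/app.png

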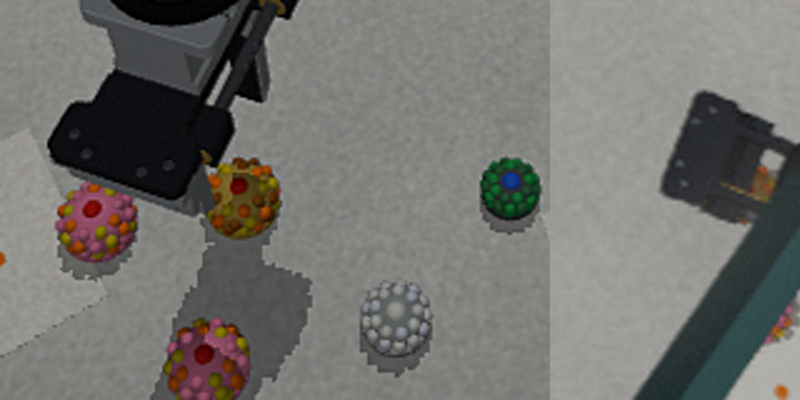

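Side view: the gripper is close above the amber brooch (243,195 in the crop), with the near finger to its left. I'll check this against the projected finger-tip positions.

```bash
python3 - <<'E'
from h import *
s=snap('side');o=robot.get_obs();p=o['tool_pos'];print(p,o['ee_rot'])
j=np.array([np.cos(1.173),np.sin(1.173),0])
for k in(-.040,0,.040): 
    q=proj(s,p+k*j)[0]; print(k,q,(q-[150,300])*2.5)
h=cv2.cvtColor(s['frame'],cv2.COLOR_RGB2HSV); m=np.zeros((480,640),np.uint8); m[340:402,232:270]=h[340:402,232:270,1]>90
n=cv2.connectedComponentsWithStats(m);i=1+np.argmax(n[2][1:,4]); print(n[2][i],n[3][i])
E
```

```text
[ 0.42987281 -0.26361427  0.05320533] [-3.14118978e+00  2.29963670e-03  2.74497483e+00]
-0.04 [231.85263779 390.83266197] [204.63159447 227.08165492]
0 [243.74681632 366.15529445] [234.3670408  165.38823613]
0.04 [254.84147779 343.13671962] [262.10369448 107.84179906]
[232 355  30  41 769] [246.55656697 377.89076723]
```

The finger tips project where expected and the brooch hasn't moved. I'll go down and grip.

>>> step_arm:
  plan:
    - [[0,0,-15,0,70],[0,0,-30,0,70],[0,0,-43,0,70],[0,0,-43,0,70],[0,0,-43,0,70],[0,0,-43,0,70]]

```text
time: 3.27
tool_pos: [0.4306, -0.2649, 0.011]
ee_rot: [-3.141, 0.004, 2.744]
wrist_force: [-0.6, 0.4, 0.4]
width: 0.0656
```

>>> step_arm:
  plan:
    - [[0,0,0,0,0],[0,0,0,0,0],[0,0,0,0,0],[0,0,0,0,0],[0,0,0,0,0],[0,0,0,0,0]]

```text
time: 3.77
tool_pos: [0.429, -0.2639, 0.0084]
ee_rot: [3.141, -0.0, 2.744]
wrist_force: [0.8, -0.0, -0.1]
width: 0.0295
```

The opening is 29.5 mm, less than the brooch's 48 mm, so something is wrong. I'll look.

```bash
python3 - <<'E'
from h import *
s=snap('side');t=snap('top');o=robot.get_obs();print(o['tool_pos'],o['width'],o['wrist_force'],proj(s,o['tool_pos']))
a=cv2.resize(s['frame'][300:460,150:370],(550,400),interpolation=cv2.INTER_CUBIC)
b=cv2.resize(t['frame'][240:360,395:470],(250,400),interpolation=cv2.INTER_CUBIC)
cv2.imwrite('pics/g1.png',np.hstack([a,b])[:,:,::-1])
E
```

```text
[ 0.42901614 -0.26392692  0.0083331 ] 0.021121641531694133 [-0.13253427  0.05704291 -0.18751683] [[246.46843255 379.96741788]]
```

View pics/g1.png

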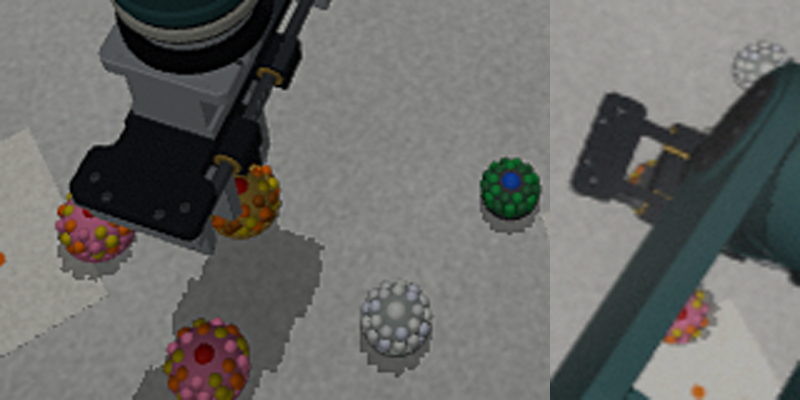

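```bash
python3 - <<'E'
from h import *
s=snap('side');o=robot.get_obs();p=o['tool_pos'];print(p,o['width'])
x0,y0,w,h,k=150,260,160,160,5
im=cv2.resize(s['frame'][y0:y0+120,x0:x0+w][:,:,::-1],(800,600),interpolation=cv2.INTER_CUBIC)
im=s['frame'][290:410,150:310][:,:,::-1]; im=cv2.resize(im,(800,600),interpolation=cv2.INTER_CUBIC); im=cv2.convertScaleAbs(im,alpha=1.6,beta=25)
j=np.array([.387,.922,0]);n=np.array([.922,-.387,0]);z=np.array([0,0,1.])
def d(P,c):
    q=((proj(s,P)-[150,290])*5).astype(int); cv2.polylines(im,[q],True,c,1)
g=p+.019*z
d([g+.078*z+a*.0885*j+b*.0375*n for a,b in((-1,-1),(1,-1),(1,1),(-1,1))],(255,255,0))
W=o['width']/2
for sg in(-1,1):
    d([p+sg*W*j-.008*n,p+sg*W*j+.008*n,p+sg*W*j+.008*n+.06*z,p+sg*W*j-.008*n+.06*z],(0,255,0))
    d([p+sg*(W+.0125)*j-.008*n,p+sg*(W+.0125)*j+.008*n,p+sg*(W+.0125)*j+.008*n+.06*z,p+sg*(W+.0125)*j-.008*n+.06*z],(0,0,255))
cv2.imwrite('pics/g2.png',im)
E
```

```text
[ 0.42900809 -0.26389498  0.00830815] 0.01732302054497033
```

View pics/g2.png

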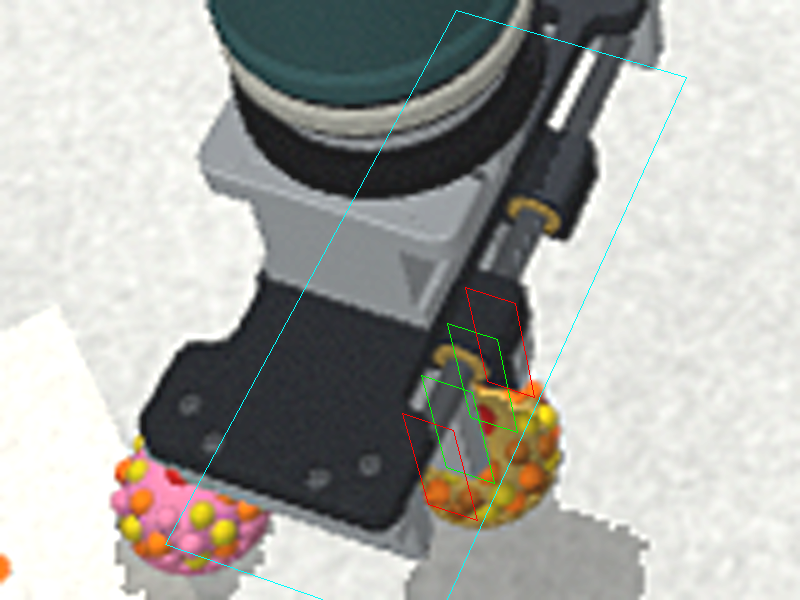

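The fingers closed to 17 mm and the brooch didn't move. The gripper also appears higher than the projected wireframe, so the tips may be above the dome despite the reported z of 8 mm. I'll reopen and feel downward in small steps, watching the wrist force.

>>> step_arm:
  plan:
    - [[0,0,0,0,70],[0,0,0,0,70],[0,0,0,0,70],[0,0,0,0,70],[0,0,0,0,70],[0,0,0,0,70],[0,0,0,0,70],[0,0,0,0,70]]

```text
time: 4.58
tool_pos: [0.4291, -0.2639, 0.0084]
ee_rot: [3.141, -0.0, 2.744]
wrist_force: [0.3, 0.3, 0.2]
width: 0.0645
```

>>> step_arm:
  plan:
    - [[0,0,-2,0,70],[0,0,-4,0,70],[0,0,-4,0,70],[0,0,-4,0,70]]

```text
time: 4.92
tool_pos: [0.4289, -0.2638, 0.0041]
ee_rot: [3.141, -0.001, 2.744]
wrist_force: [0.2, 0.5, 0.3]
width: 0.0657
```

```bash
python3 - <<'E'
from h import *
s=snap('side');o=robot.get_obs();p=o['tool_pos'];print(p,o['width'],o['wrist_force'],o['joint_positions'])
im=s['frame'][330:405,205:305][:,:,::-1]; im=cv2.resize(im,(800,600),interpolation=cv2.INTER_CUBIC); im=cv2.convertScaleAbs(im,alpha=1.8,beta=25)
j=np.array([.387,.922,0])
for sg in(-1,0,1):
    q=(proj(s,p+sg*o['width']/2*j)[0]-[205,330])*8; cv2.circle(im,tuple(int(v) for v in q),6,(0,255,0),2); print(q)
cv2.imwrite('pics/g3.png',im)
E
```

```text
[ 0.42899759 -0.26385433  0.00425185] 0.06606873132919043 [ 0.7764268  -0.32703195  0.67056171] [-6.64104403e-01  9.14179206e-02  1.72832567e+00  1.02689546e-04
  1.32217178e+00 -1.83711344e+00]
[260.42516446 566.27683648]
[333.95953504 408.79867763]
[403.57749047 259.70775108]
```

View pics/g3.png

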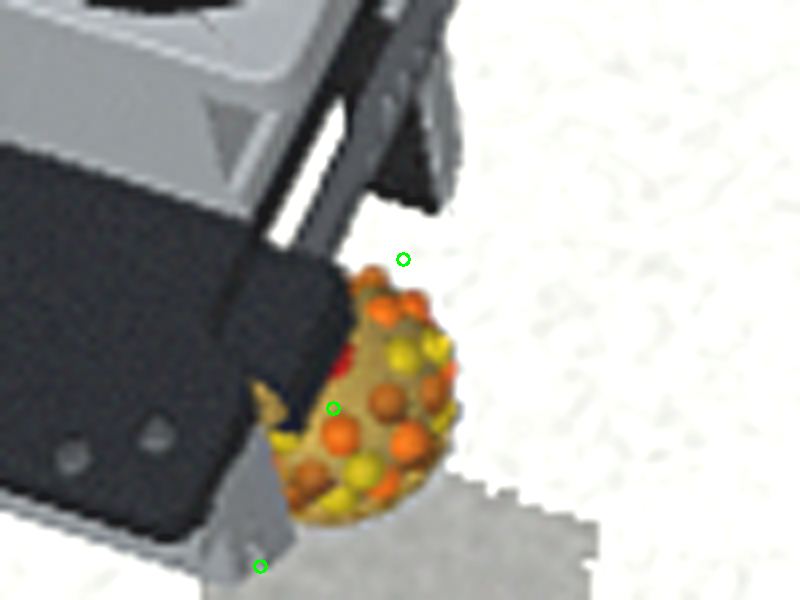

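In this view the finger tips sit 40–60 px above their projections, which is about 15–20 mm too high. There was also no table contact at reported z = 4 mm. I'll keep feeling downward gently and trust what I see over the reported z.

```bash
python3 - <<'E'
from h import *
s=snap('side');o=robot.get_obs();p=o['tool_pos'];w=o['width']/2
j=np.array([.387,.922,0]);n=np.array([.922,-.387,0])
f=lambda P:((proj(s,P)-[205,330])*8).round(0).tolist()
for dz in(0,.01,.015,.02,.025):
    q=p+[0,0,dz]; print(dz,'far inner',f([q+w*j-.008*n,q+w*j+.008*n]),'near outer',f([q-(w+.0125)*j-.008*n,q-(w+.0125)*j+.008*n]),'near inner R',f(q-w*j+.008*n))
E
```

```text
0 far inner [[366.0, 249.0], [441.0, 273.0]] near outer [[193.0, 614.0], [271.0, 641.0]] near inner R [[300.0, 579.0]]
0.01 far inner [[361.0, 225.0], [436.0, 249.0]] near outer [[186.0, 592.0], [265.0, 619.0]] near inner R [[294.0, 557.0]]
0.015 far inner [[359.0, 212.0], [434.0, 237.0]] near outer [[182.0, 581.0], [262.0, 608.0]] near inner R [[291.0, 545.0]]
0.02 far inner [[356.0, 200.0], [432.0, 224.0]] near outer [[178.0, 569.0], [258.0, 597.0]] near inner R [[288.0, 534.0]]
0.025 far inner [[353.0, 188.0], [429.0, 212.0]] near outer [[174.0, 558.0], [255.0, 586.0]] near inner R [[284.0, 522.0]]
```

>>> step_arm:
  plan:
    - [[0,0,-2,0,70],[0,0,-4,0,70],[0,0,-6,0,70],[0,0,-6,0,70],[0,0,-6,0,70]]

```text
time: 5.43
tool_pos: [0.4289, -0.2638, -0.0019]
ee_rot: [3.141, -0.001, 2.744]
wrist_force: [0.4, -0.3, -0.5]
width: 0.0658
```

Reported z is -2 mm with no contact, so the z reading is about 20 mm low. By eye the tips are at about 18 mm.

>>> step_arm:
  plan:
    - [[0,0,-2,0,70],[0,0,-4,0,70],[0,0,-6,0,70],[0,0,-8,0,70],[0,0,-8,0,70],[0,0,-8,0,70]]

```text
time: 5.93
tool_pos: [0.4289, -0.2638, -0.0098]
ee_rot: [3.141, -0.0, 2.744]
wrist_force: [-0.2, -0.3, 0.3]
width: 0.0655
```

>>> step_arm:
  plan:
    - [[0,0,-1,0,70],[0,0,-2,0,70],[0,0,-3,0,70],[0,0,-3,0,70],[0,0,-3,0,70]]

```text
time: 6.35
tool_pos: [0.429, -0.2639, -0.0127]
ee_rot: [3.141, -0.0, 2.744]
wrist_force: [0.1, 0.7, 0.4]
width: 0.0656
```

>>> step_arm:
  plan:
    - [[0,0,-1,0,70],[0,0,-2,0,70],[0,0,-2,0,70]]

```text
time: 6.6
tool_pos: [0.4289, -0.2638, -0.0149]
ee_rot: [3.141, -0.0, 2.744]
wrist_force: [-0.4, 0.1, -0.5]
width: 0.0656
```

>>> step_arm:
  plan:
    - [[0,0,-1,0,70],[0,0,-2,0,70],[0,0,-2,0,70]]

```text
time: 6.85
tool_pos: [0.4289, -0.2638, -0.0169]
ee_rot: [3.141, -0.0, 2.744]
wrist_force: [0.9, 0.8, -0.6]
width: 0.0655
```

>>> step_arm:
  plan:
    - [[0,0,-1,0,70],[0,0,-1,0,70],[0,0,-1,0,70]]

```text
time: 7.1
tool_pos: [0.429, -0.2639, -0.0177]
ee_rot: [3.141, -0.0, 2.744]
wrist_force: [-0.1, 0.2, 0.5]
width: 0.0656
```

>>> step_arm:
  plan:
    - [[0,0,-1,0,70],[0,0,-1,0,70],[0,0,-1,0,70]]

```text
time: 7.35
tool_pos: [0.429, -0.2639, -0.0187]
ee_rot: [3.141, -0.0, 2.744]
wrist_force: [-0.6, -0.1, -0.3]
width: 0.0657
```

>>> step_arm:
  plan:
    - [[0,0,-1,0,70],[0,0,-1,0,70],[0,0,-1,0,70]]

```text
time: 7.6
tool_pos: [0.429, -0.2639, -0.0197]
ee_rot: [3.141, -0.0, 2.744]
wrist_force: [-0.2, 0.2, 1.1]
width: 0.0658
```

>>> step_arm:
  plan:
    - [[0,0,-1,0,70],[0,0,-1,0,70],[0,0,-1,0,70]]

```text
time: 7.85
tool_pos: [0.429, -0.2639, -0.0207]
ee_rot: [3.141, -0.0, 2.744]
wrist_force: [0.4, 0.1, 0.2]
width: 0.0657
```

>>> step_arm:
  plan:
    - [[0,0,-1,0,70],[0,0,-1,0,70],[0,0,-1,0,70]]

```text
time: 8.1
tool_pos: [0.429, -0.2639, -0.0217]
ee_rot: [3.141, -0.0, 2.744]
wrist_force: [-0.2, 0.3, -0.4]
width: 0.0657
```

>>> step_arm:
  plan:
    - [[0,0,-1,0,70],[0,0,-1,0,70],[0,0,-1,0,70]]

```text
time: 8.35
tool_pos: [0.429, -0.2639, -0.0227]
ee_rot: [3.141, -0.0, 2.744]
wrist_force: [0.0, -0.1, -0.5]
width: 0.0655
```

>>> step_arm:
  plan:
    - [[0,0,-1,0,70],[0,0,-1,0,70],[0,0,-1,0,70]]

```text
time: 8.6
tool_pos: [0.429, -0.2639, -0.0237]
ee_rot: [3.141, -0.0, 2.744]
wrist_force: [-0.1, -0.3, -0.2]
width: 0.0656
```

```bash
python3 - <<'E'
from h import *
s=snap('side');o=robot.get_obs();p=o['tool_pos'];print(p,o['wrist_force'])
im=s['frame'][330:405,205:305][:,:,::-1]; im=cv2.resize(im,(800,600),interpolation=cv2.INTER_CUBIC); im=cv2.convertScaleAbs(im,alpha=1.8,beta=25)
cv2.imwrite('pics/g4.png',im)
w=o['width']/2
j=np.array([.387,.922,0]);n=np.array([.922,-.387,0])
f=lambda P:((proj(s,P)-[205,330])*8).round(0).tolist()
for z in(0,.005,.01):
    q=np.r_[p[:2],z]; print(z,'far inner',f([q+w*j-.008*n,q+w*j+.008*n]),'near outer',f([q-(w+.0125)*j-.008*n,q-(w+.0125)*j+.008*n]),'near inner R',f(q-w*j+.008*n))
E
```

```text
[ 0.42905579 -0.26389522 -0.02364365] [-0.81978741  0.27227268  0.1859117 ]
0 far inner [[368.0, 259.0], [442.0, 283.0]] near outer [[196.0, 623.0], [274.0, 650.0]] near inner R [[303.0, 588.0]]
0.005 far inner [[366.0, 247.0], [440.0, 271.0]] near outer [[193.0, 612.0], [271.0, 639.0]] near inner R [[300.0, 577.0]]
0.01 far inner [[363.0, 235.0], [438.0, 259.0]] near outer [[189.0, 601.0], [268.0, 628.0]] near inner R [[297.0, 566.0]]
```

View pics/g4.png

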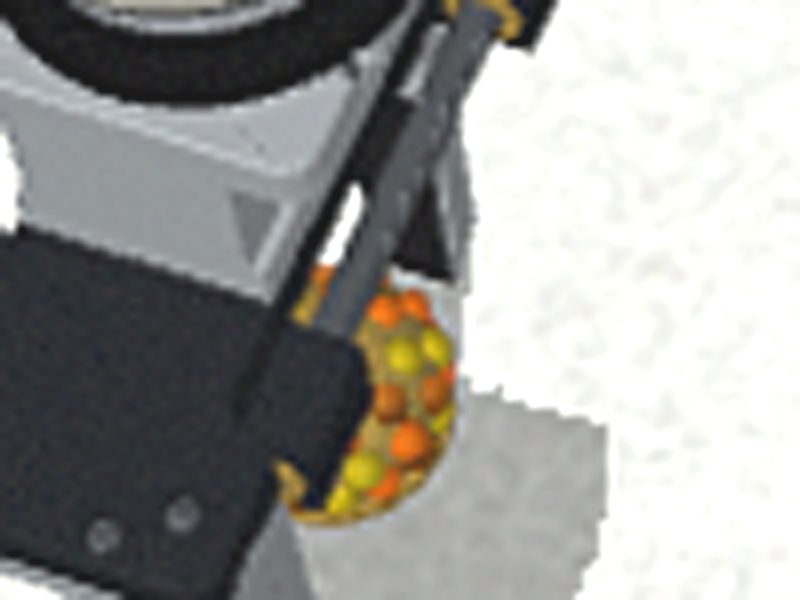

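In the picture the far finger tip at (450,280) is at about table level, so the reported z reads about 25 mm low. The lateral offset is about 2 mm. I'll raise 5 mm and grip.

>>> step_arm:
  plan:
    - [[0,0,3,0,70],[0,0,5,0,70],[0,0,5,0,70],[0,0,5,0,20],[0,0,5,0,0],[0,0,5,0,0],[0,0,5,0,0],[0,0,5,0,0]]

```text
time: 9.32
tool_pos: [0.4291, -0.2638, -0.0186]
ee_rot: [3.141, -0.0, 2.744]
wrist_force: [0.0, 0.5, -0.3]
width: 0.0472
```

>>> step_arm:
  plan:
    - [[0,0,0,0,0],[0,0,0,0,0],[0,0,0,0,0],[0,0,0,0,0]]

```text
time: 9.65
tool_pos: [0.429, -0.2638, -0.0186]
ee_rot: [3.141, -0.0, 2.744]
wrist_force: [0.2, 1.3, 1.2]
width: 0.047
```

Gripped at 47 mm. I'll lift and carry it to the seat.

>>> step_arm:
  plan:
    - [[0,0,20,0,0],[0,0,45,0,0],[0,0,70,0,0],[0,0,90,0,0],[8,24,95,0,0],[18,54,95,0,0],[29,88,95,0,0],[40,122,95,0,0]]

```text
time: 10.32
tool_pos: [0.4692, -0.1412, 0.0765]
ee_rot: [-3.141, 0.001, 2.742]
wrist_force: [1.0, -0.4, -0.9]
width: 0.0464
```

>>> step_arm:
  plan:
    - [[10,32,0,0,0],[21,65,0,0,0],[32,98,0,0,0],[42,130,0,0,0],[51,158,0,0,0],[59,182,0,0,0],[59,182,0,0,0],[59,182,0,0,0]]

```text
time: 10.98
tool_pos: [0.5279, 0.0409, 0.0759]
ee_rot: [-3.141, -0.001, 2.746]
wrist_force: [0.2, -0.2, -0.3]
width: 0.0473
```

>>> step_arm:
  plan:
    - [[0,0,-25,0,0],[0,0,-45,0,0],[0,0,-50,0,0],[0,0,-50,0,0],[0,0,-50,0,0]]

```text
time: 11.4
tool_pos: [0.5281, 0.0392, 0.0267]
ee_rot: [-3.141, 0.0, 2.743]
wrist_force: [-0.2, 0.1, 0.4]
width: 0.0471
```

```bash
python3 - <<'E'
from h import *
s=snap('side');t=snap('top');o=robot.get_obs();print(o['tool_pos'],o['width'],proj(s,[.528,.04,.018]),proj(t,[.528,.04,.018]))
a=cv2.resize(s['frame'][160:270,230:370],(560,440),interpolation=cv2.INTER_CUBIC)
b=cv2.resize(t['frame'][200:310,275:335],(240,440),interpolation=cv2.INTER_CUBIC)
cv2.imwrite('pics/p1.png',cv2.convertScaleAbs(np.hstack([a,b])[:,:,::-1],alpha=1.6,beta=20))
E
```

```text
[0.52918455 0.03945344 0.02795213] 0.046852654623233174 [[302.11360081 227.02005069]] [[305.01652601 256.93850888]]
```

View pics/p1.png

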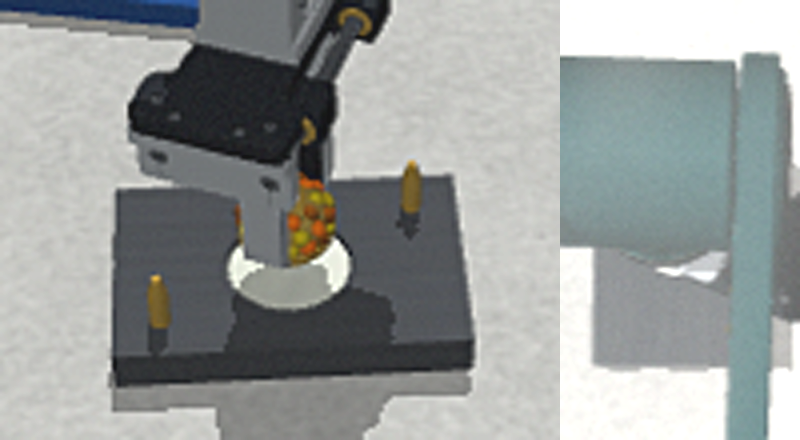

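The brooch is held upright over the white recess, with the near finger at (265,240) in front of it. I'll lower to 1 mm above seated.

>>> step_arm:
  plan:
    - [[0,0.5,-8,0,0],[0,0.5,-16,0,0],[0,0.5,-21,0,0],[0,0.5,-23,0,0],[0,0.5,-23,0,0],[0,0.5,-23,0,0]]

```text
time: 12.0
tool_pos: [0.5279, 0.0406, 0.0031]
ee_rot: [-3.141, -0.001, 2.744]
wrist_force: [0.2, -0.5, -0.5]
width: 0.0469
```

>>> step_arm:
  plan:
    - [[0,0,-1,0,0],[0,0,-2,0,0],[0,0,-2,0,0],[0,0,-2,0,0]]

```text
time: 12.33
tool_pos: [0.5282, 0.0406, 0.0015]
ee_rot: [3.141, 0.0, 2.744]
wrist_force: [0.9, -0.1, -0.3]
width: 0.0468
```

>>> step_arm:
  plan:
    - [[0,0,-1,0,0],[0,0,-1,0,0],[0,0,-1,0,0]]

```text
time: 12.58
tool_pos: [0.528, 0.0405, 0.0004]
ee_rot: [3.142, -0.0, 2.744]
wrist_force: [0.3, -0.1, -1.3]
width: 0.0472
```

>>> step_arm:
  plan:
    - [[0,0,-1,0,0],[0,0,-1,0,0],[0,0,-1,0,58],[0,0,-1,0,70],[0,0,-1,0,70],[0,0,-1,0,70]]

```text
time: 13.08
tool_pos: [0.5282, 0.0406, -0.0004]
ee_rot: [3.141, 0.0, 2.744]
wrist_force: [1.2, -1.2, 0.4]
width: 0.0654
```

>>> step_arm:
  plan:
    - [[0,0,15,0,70],[0,0,40,0,70],[0,0,75,0,70],[0,0,100,0,70],[-5,25,110,0.05,60],[-15,60,110,0.1,60],[-25,95,110,0.15,60],[-35,130,110,0.2,60]]

```text
time: 13.75
tool_pos: [0.493, 0.1717, 0.1102]
ee_rot: [3.141, 0.001, 2.945]
wrist_force: [0.9, 0.4, -0.2]
width: 0.0565
```

>>> step_arm:
  plan:
    - [[-10,35,0,0,50],[-20,70,0,0,50],[-30,100,0,0,50],[-37,124,0,0,50],[-37,124,0,0,50],[-37,124,0,0,50]]

```text
time: 14.25
tool_pos: [0.4556, 0.2954, 0.1093]
ee_rot: [-3.141, 0.0, 2.947]
wrist_force: [0.1, -1.1, 0.4]
width: 0.0469
```

```bash
python3 - <<'E'
from h import *
s=snap('side');t=snap('top');o=robot.get_obs();print(o['tool_pos'],o['ee_rot'],o['width'])
h=cv2.cvtColor(s['frame'],cv2.COLOR_RGB2HSV);x,y=302,222;r=30
m=np.zeros((480,640),np.uint8);m[y-r:y+r,x-25:x+25]=(h[y-r:y+r,x-25:x+25,1]>90)
n=cv2.connectedComponentsWithStats(m);i=1+np.argmax(n[2][1:,4]);print(n[2][i],n[3][i],back(s,n[3][i],.030)[0],'disc',back(s,[301.85,226.25],.0195))
# upper half: blue
for q,b in((s,(265,150)),(t,(203,286))):
    h=cv2.cvtColor(q['frame'],cv2.COLOR_RGB2HSV)
    m=((h[...,0]>100)&(h[...,0]<125)&(h[...,1]>120)).astype(np.uint8);n=cv2.connectedComponentsWithStats(m);i=1+np.argmax(n[2][1:,4]);print(n[2][i],n[3][i])
a=cv2.resize(s['frame'][85:265,210:390],(600,600),interpolation=cv2.INTER_CUBIC)
cv2.imwrite('pics/p2.png',cv2.convertScaleAbs(a[:,:,::-1],alpha=1.6,beta=20))
E
```

```text
[0.4563063  0.29382801 0.10936195] [-3.14099563e+00  2.57239800e-04  2.94344244e+00] 0.04713113853725339
[289 212  25  24 460] [301.22173913 223.37173913] [0.52652341 0.03860847 0.03      ] disc [[0.52755554 0.04068151 0.0195    ]]
[ 227  130   77   39 1695] [265.69970501 150.91327434]
[ 177  251   53   70 1230] [207.02276423 282.29186992]
```

View pics/p2.png

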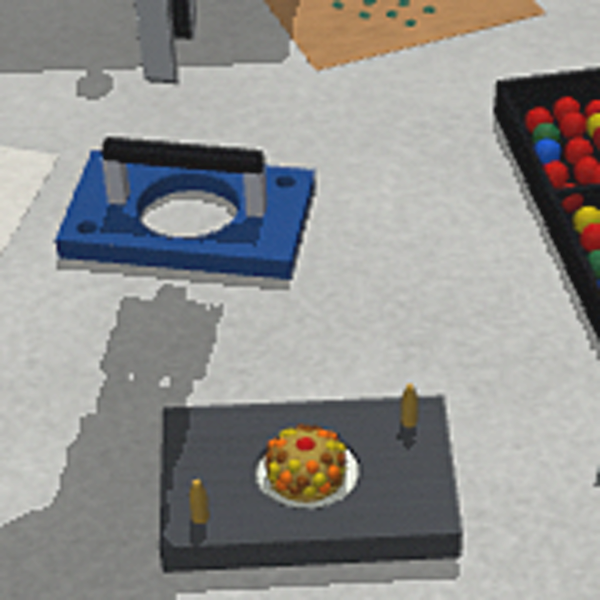

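The brooch sits in the recess, dome up, and measures about 2 mm off centre. The fingers are clear and above the handle. Next I'll descend on the handle. With the 25 mm correction, the reported z for the grasp should be about 12 mm.

>>> step_arm:
  plan:
    - [[0,2,-30,0,50],[0,2,-60,0,50],[0,2,-80,0,50],[0,2,-90,0,50],[0,2,-97,0,50],[0,2,-97,0,50],[0,2,-97,0,50]]

```text
time: 14.93
tool_pos: [0.4571, 0.2964, 0.0134]
ee_rot: [3.141, 0.001, 2.943]
wrist_force: [0.3, 0.6, 0.1]
width: 0.0466
```

>>> step_arm:
  plan:
    - [[0,0,0,0,30],[0,0,0,0,15],[0,0,0,0,0],[0,0,0,0,0],[0,0,0,0,0],[0,0,0,0,0],[0,0,0,0,0],[0,0,0,0,0]]

```text
time: 15.6
tool_pos: [0.4565, 0.2974, 0.013]
ee_rot: [3.14, 0.001, 2.944]
wrist_force: [0.7, 3.4, 2.0]
width: 0.0138
```

>>> step_arm:
  plan:
    - [[0,0,0,0,0],[0,0,3,0,0],[0,0,6,0,0],[0,0,10,0,0],[0,0,10,0,0],[0,0,10,0,0]]

```text
time: 16.1
tool_pos: [0.4559, 0.2962, 0.0221]
ee_rot: [-3.141, -0.0, 2.944]
wrist_force: [-0.4, 0.8, -4.5]
width: 0.0138
```

>>> step_arm:
  plan:
    - [[0,0,15,0,0],[0,0,35,0,0],[0,0,55,0,0],[0,0,70,0,0],[0,0,75,0.05,0],[5,-18,75,0.1,0],[12,-42,75,0.15,0],[19,-68,75,0.197,0]]

```text
time: 16.77
tool_pos: [0.4748, 0.2283, 0.0972]
ee_rot: [-3.141, -0.0, -3.138]
wrist_force: [0.5, 0.1, -4.9]
width: 0.0137
```

>>> step_arm:
  plan:
    - [[7,-25,0,0,0],[14,-50,0,0,0],[21,-75,0,0,0],[28,-100,0,0,0],[35,-125,0,0,0],[42,-150,0,0,0],[48,-170,0,0,0],[52,-183,0,0,0]]

```text
time: 17.43
tool_pos: [0.5271, 0.0432, 0.0969]
ee_rot: [-3.141, -0.001, 3.139]
wrist_force: [-0.5, 0.7, -3.9]
width: 0.0137
```

>>> step_arm:
  plan:
    - [[0.5,-4,0,0,0],[0.5,-4,0,0,0],[0.5,-4,0,0,0],[0.5,-4,0,0,0],[0.5,-4,0,0,0]]

```text
time: 17.85
tool_pos: [0.5273, 0.0428, 0.0974]
ee_rot: [3.141, -0.0, -3.141]
wrist_force: [-0.1, 0.1, -4.0]
width: 0.0134
```

```bash
python3 - <<'E'
from h import *
s=snap('side','u_s.png');t=snap('top','u_t.png');o=robot.get_obs();print(o['tool_pos'],o['ee_rot'],o['width'],o['wrist_force'],o['wrist_torque'])
a=cv2.resize(s['frame'][120:270,230:380],(600,600),interpolation=cv2.INTER_CUBIC)
b=cv2.resize(t['frame'][185:335,270:320],(200,600),interpolation=cv2.INTER_CUBIC)
cv2.imwrite('pics/p3.png',cv2.convertScaleAbs(np.hstack([a,b])[:,:,::-1],alpha=1.6,beta=20))
E
```

```text
[0.52738687 0.04251689 0.09746529] [ 3.14127772e+00  4.59878950e-05 -3.14093827e+00] 0.013873759967630708 [-0.0926208  -0.35137219 -4.01521176] [ 0.03202941 -0.01216112  0.01644444]
```

View pics/p3.png

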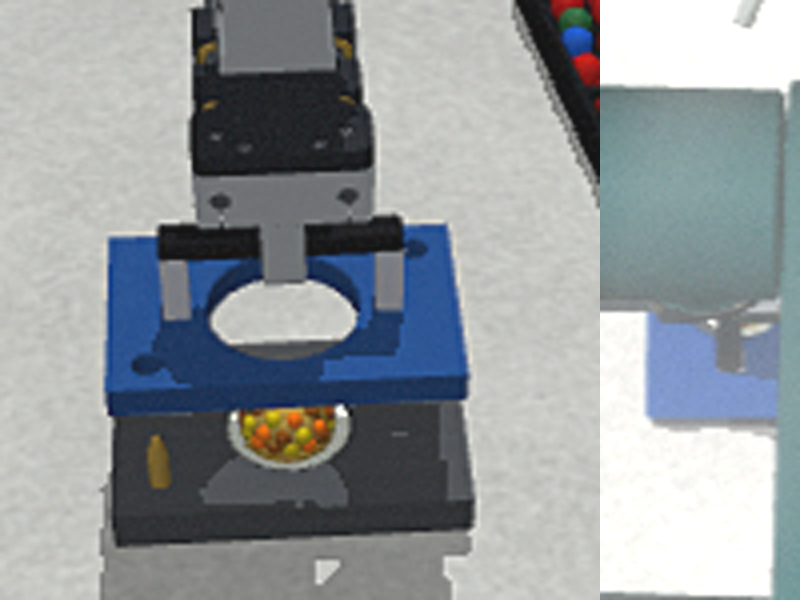

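Side view: the plate hangs level over the block, with the brooch visible below. The plate holes are at (416,248) and (148,363) in the crop. I'll measure the plate pose by silhouette fit.

```bash
cat > sil.py <<'E'
from h import *
from scipy.optimize import minimize
def hullfit(s,mask,L,W,z0,z1,x0,up=8):
    c=max(cv2.findContours(mask,cv2.RETR_EXTERNAL,cv2.CHAIN_APPROX_NONE)[0],key=cv2.contourArea)
    big=cv2.resize(mask*255,None,fx=up,fy=up,interpolation=cv2.INTER_LINEAR)
    big=(big>127).astype(np.uint8); cs=max(cv2.findContours(big,cv2.RETR_EXTERNAL,cv2.CHAIN_APPROX_NONE)[0],key=cv2.contourArea)
    A=np.zeros_like(big); cv2.fillConvexPoly(A,cv2.convexHull(cs),1)
    def f(p):
        c_,s_=np.cos(p[2]),np.sin(p[2]); P=[[p[0]+c_*a*L/2-s_*b*W/2,p[1]+s_*a*L/2+c_*b*W/2,z] for a in(-1,1) for b in(-1,1) for z in(z0,z1)]
        q=((proj(s,P)+.5)*up-.5).astype(np.float32); B=np.zeros_like(A); cv2.fillConvexPoly(B,np.round(cv2.convexHull(q)*16).astype(np.int32),1,shift=4)
        return float((A^B).sum())
    r=minimize(f,x0,method='Nelder-Mead',options=dict(initial_simplex=[x0,np.add(x0,[.006,0,0]),np.add(x0,[0,.006,0]),np.add(x0,[0,0,.04])],xatol=1e-4,fatol=1))
    return r.x, r.fun/A.sum()
def blue(im):
    h=cv2.cvtColor(im,cv2.COLOR_RGB2HSV); m=((h[...,0]>100)&(h[...,0]<125)&(h[...,1]>120)).astype(np.uint8)
    n,l,st,_=cv2.connectedComponentsWithStats(m); return (l==1+np.argmax(st[1:,4])).astype(np.uint8)
E
python3 - <<'E'
from sil import *
s=snap('side');t=snap('top'); o=robot.get_obs(); rd=lambda f:cv2.imread('pics/'+f)[:,:,::-1].copy()
for f,q in(('top0.png',t),('side0.png',s)): print('upper start',f,hullfit(q,blue(rd(f)),.16,.10,0,.016,[.457,.296,-.18]))
zz=o['tool_pos'][2]-.013
for d in(-.003,0,.003): print('plate now',d,o['tool_pos'],hullfit(s,blue(s['frame']),.16,.10,zz+d,zz+d+.016,[.528,.042,0]))
im=rd('side0.png'); g=cv2.cvtColor(im,cv2.COLOR_RGB2GRAY); print(g[262:250:-1,300],g[200:212,290],g[262:250:-1,275],g[230,250:264])
im=rd('top0.png'); g=cv2.cvtColor(im,cv2.COLOR_RGB2GRAY); print(g[240,278:290],g[240,320:338],g[218:230,300],g[286:298,300])
E
```

```text
upper start top0.png (array([ 0.45759164,  0.29727586, -0.2023587 ]), np.float64(0.021892284951363722))
upper start side0.png (array([ 0.45577172,  0.29859607, -0.20750372]), np.float64(0.02748866446826051))
plate now -0.003 [0.52749085 0.04220124 0.0974782 ] (array([ 0.52681173,  0.04472981, -0.00250929]), np.float64(0.035142430861045314))
plate now 0 [0.52749085 0.04220124 0.0974782 ] (array([ 0.52686699,  0.04201357, -0.00239334]), np.float64(0.02854385209339527))
plate now 0.003 [0.52749085 0.04220124 0.0974782 ] (array([ 0.52696392,  0.03895801, -0.00487358]), np.float64(0.02758636601347402))
[103 106  62  68  69  69  71  69  24  15  18  19] [102 100 102 104 104 110  43  33  35  39  37  36] [105  57  65  67  67  70  73   9  16  16  16  17] [103 103  99  99 100 103 106 102  34  33  34  36  35  36]
[144 141 140 140 142 121  95  84  85  85  84  84] [ 81  80  83  82  81  80  79  94 107 108 109 106 102 131 143 140 140 143] [141 144 146 140 140 110  83  82  85  82  84  79] [ 88  87  85  85  87  97 136 137 139 137 134 139]
```

```bash
python3 - <<'E'
from sil import *
s=snap('side');t=snap('top'); rd=lambda f:cv2.imread('pics/'+f)[:,:,::-1].copy()
for f,q,th,b in(('top0.png',t,(112,96),(265,210,345,305)),('side0.png',s,(55,48),(240,195,365,275))):
    g=cv2.cvtColor(rd(f),cv2.COLOR_RGB2GRAY)
    for h in th:
        m=np.zeros_like(g); x,y,X,Y=b; m[y:Y,x:X]=g[y:Y,x:X]<h
        # drop thin pins sticking out
        m=cv2.morphologyEx(m,cv2.MORPH_OPEN,np.ones((7,7),np.uint8)) if 1 else m
        print(f,h,hullfit(q,m,.17,.11,0,.022,[.528,.04,0]))
E
```

```text
top0.png 112 (array([0.526252  , 0.0341533 , 0.01222729]), np.float64(0.1253844901208656))
top0.png 96 (array([0.52715976, 0.03861418, 0.00633568]), np.float64(0.026050080775444264))
side0.png 55 (array([ 0.52776014,  0.04083482, -0.0049119 ]), np.float64(0.013508622525015968))
side0.png 48 (array([ 0.52740757,  0.04080868, -0.00436854]), np.float64(0.01414356231418126))
```

The lower half fits at (527.6, 40.8), yaw -0.0045. The plate is at (526.9, 42.0), yaw -0.0025. I'll correct by (+0.7, -1.2) and go down to just above the pin tips.

>>> step_arm:
  plan:
    - [[0.7,-1.2,-8,0,0],[0.7,-1.2,-16,0,0],[0.7,-1.2,-24,0,0],[0.7,-1.2,-29,0,0],[0.7,-1.2,-29,0,0],[0.7,-1.2,-29,0,0],[0.7,-1.2,-29,0,0]]

```text
time: 18.73
tool_pos: [0.5284, 0.0403, 0.0685]
ee_rot: [3.141, 0.0, 3.141]
wrist_force: [0.3, 0.3, -4.3]
width: 0.0138
```

```bash
python3 - <<'E'
from sil import *
s=snap('side');o=robot.get_obs();print(o['tool_pos'],o['ee_rot'],o['wrist_force'])
zz=o['tool_pos'][2]-.013
for d in(-.002,0,.002):print(hullfit(s,blue(s['frame']),.16,.10,zz+d,zz+d+.016,[.528,.041,0]))
E
```

```text
[0.52864817 0.04032845 0.06881968] [3.14152276e+00 8.60911378e-04 3.14071060e+00] [-0.30113314  0.54773807 -4.25225366]
(array([ 0.52760582,  0.04123007, -0.00357529]), np.float64(0.017317668599328654))
(array([ 0.52769408,  0.03922487, -0.00261017]), np.float64(0.01354335640749723))
(array([ 0.52769855,  0.03745716, -0.00208243]), np.float64(0.013109712028010215))
```

>>> step_arm:
  plan:
    - [[0,0.8,-2,0,0],[0,0.8,-4,0,0],[0,0.8,-6,0,0],[0,0.8,-8,0,0],[0,0.8,-8,0,0],[0,0.8,-8,0,0]]

```text
time: 19.28
tool_pos: [0.5281, 0.0412, 0.0601]
ee_rot: [3.141, -0.001, 3.141]
wrist_force: [-0.8, 0.2, -3.9]
width: 0.0136
```

>>> step_arm:
  plan:
    - [[0,0,-2,0,0],[0,0,-4,0,0],[0,0,-5,0,0],[0,0,-5,0,0],[0,0,-5,0,0]]

```text
time: 19.7
tool_pos: [0.5282, 0.0411, 0.0552]
ee_rot: [3.141, -0.0, 3.141]
wrist_force: [-0.3, 0.1, -3.4]
width: 0.0137
```

>>> step_arm:
  plan:
    - [[0,0,-2,0,0],[0,0,-4,0,0],[0,0,-4,0,0],[0,0,-4,0,0]]

```text
time: 20.03
tool_pos: [0.5281, 0.0412, 0.0511]
ee_rot: [3.141, -0.001, 3.141]
wrist_force: [-0.5, -1.0, -4.7]
width: 0.0139
```

>>> step_arm:
  plan:
    - [[0,0,-2,0,0],[0,0,-4,0,0],[0,0,-4,0,0],[0,0,-4,0,0]]

```text
time: 20.37
tool_pos: [0.5281, 0.0412, 0.0471]
ee_rot: [3.142, -0.001, 3.141]
wrist_force: [0.3, 0.3, -4.2]
width: 0.0137
```

>>> step_arm:
  plan:
    - [[0,0,-2,0,0],[0,0,-4,0,0],[0,0,-4,0,0],[0,0,-4,0,0]]

```text
time: 20.7
tool_pos: [0.5281, 0.0412, 0.0431]
ee_rot: [3.141, -0.001, 3.141]
wrist_force: [-0.2, 0.6, -3.5]
width: 0.0135
```

Underside is about 8 mm above flush and there is no side force.

>>> step_arm:
  plan:
    - [[0,0,-2,0,0],[0,0,-4,0,0],[0,0,-4,0,0],[0,0,-4,0,0]]

```text
time: 21.03
tool_pos: [0.5281, 0.0412, 0.0391]
ee_rot: [3.141, -0.001, 3.141]
wrist_force: [-0.1, -0.4, -4.4]
width: 0.0137
```

>>> step_arm:
  plan:
    - [[0,0,-1,0,0],[0,0,-2,0,0],[0,0,-2,0,0],[0,0,-2,0,0]]

```text
time: 21.37
tool_pos: [0.5282, 0.0412, 0.0373]
ee_rot: [3.142, -0.0, 3.141]
wrist_force: [0.6, 0.6, -4.4]
width: 0.0138
```

>>> step_arm:
  plan:
    - [[0,0,-1,0,0],[0,0,-1,0,0],[0,0,-1,0,0]]

```text
time: 21.62
tool_pos: [0.5282, 0.0412, 0.0363]
ee_rot: [3.141, -0.0, 3.141]
wrist_force: [-0.2, -0.1, -4.6]
width: 0.014
```

>>> step_arm:
  plan:
    - [[0,0,-1,0,0],[0,0,-1,0,0],[0,0,-1,0,0]]

```text
time: 21.87
tool_pos: [0.5282, 0.0412, 0.0353]
ee_rot: [3.141, -0.0, 3.141]
wrist_force: [0.0, -0.7, -3.9]
width: 0.0137
```

>>> step_arm:
  plan:
    - [[0,0,-1,0,0],[0,0,-1,0,0],[0,0,-1,0,0]]

```text
time: 22.12
tool_pos: [0.5284, 0.0411, 0.035]
ee_rot: [3.142, 0.001, 3.141]
wrist_force: [-0.8, -0.6, -0.0]
width: 0.0133
```

>>> step_arm:
  plan:
    - [[0,0,-0.7,0,0],[0,0,-0.7,0,0],[0,0,-0.7,0,0]]

```text
time: 22.37
tool_pos: [0.5284, 0.0411, 0.035]
ee_rot: [-3.142, 0.001, 3.141]
wrist_force: [-4.4, -0.4, 6.1]
width: 0.014
```

Contact comes at reported z = 0.035, exactly the flush height. The force has gone from -4 to +6 N, so the plate is resting. I'll release, back off straight up, and check.

>>> step_arm:
  plan:
    - [[0,0,0.5,0,0],[0,0,0.5,0,20],[0,0,0.5,0,30],[0,0,0.5,0,40],[0,0,0.5,0,40],[0,0,0.5,0,40],[0,0,0.5,0,40]]

```text
time: 22.95
tool_pos: [0.5284, 0.0412, 0.034]
ee_rot: [3.141, 0.0, 3.141]
wrist_force: [-0.5, 0.2, -0.4]
width: 0.0373
```

>>> step_arm:
  plan:
    - [[0,0,10,0,40],[0,0,25,0,40],[0,0,45,0,40],[0,0,70,0,40],[0,0,95,0,40],[-20,30,115,0,40],[-40,60,120,0,40],[-60,90,120,0,40]]

```text
time: 23.62
tool_pos: [0.4695, 0.132, 0.158]
ee_rot: [3.14, 0.006, 3.139]
wrist_force: [0.0, 1.2, -0.0]
width: 0.0378
```

>>> step_arm:
  plan:
    - [[-20,35,0,0,40],[-40,70,0,0,40],[-50,100,0,0,40],[-50,130,0,0,40],[-50,130,0,0,40],[-50,130,0,0,40]]

```text
time: 24.12
tool_pos: [0.418, 0.2622, 0.1549]
ee_rot: [-3.142, 0.001, -3.139]
wrist_force: [-0.1, -0.2, -0.2]
width: 0.0373
```

```bash
python3 - <<'E'
from sil import *
s=snap('side');t=snap('top');o=robot.get_obs();print(o['tool_pos'],o['wrist_force'])
for q in(s,t):print('upper',hullfit(q,blue(q['frame']),.16,.10,.022,.038,[.528,.041,0]))
a=cv2.resize(s['frame'][150:270,240:360],(600,600),interpolation=cv2.INTER_CUBIC)
b=cv2.resize(t['frame'][215:295,275:335],(200,267),interpolation=cv2.INTER_CUBIC)
c=cv2.resize(s['frame'][330:480,150:390],(200,125)); d=cv2.resize(s['frame'][200:350,350:500],(200,208))
cv2.imwrite('pics/end.png',cv2.convertScaleAbs(np.hstack([a,np.vstack([b,c,d])])[:,:,::-1],alpha=1.5,beta=20))
E
```

```text
[0.41850403 0.26062456 0.15462368] [-0.05420718  0.95698137  0.37044154]
upper (array([ 5.28197343e-01,  3.97724262e-02, -1.54554543e-04]), np.float64(0.01906821797931583))
upper (array([ 1.542     , -0.359     ,  0.46222222]), np.float64(1.0))
```

View pics/end.png

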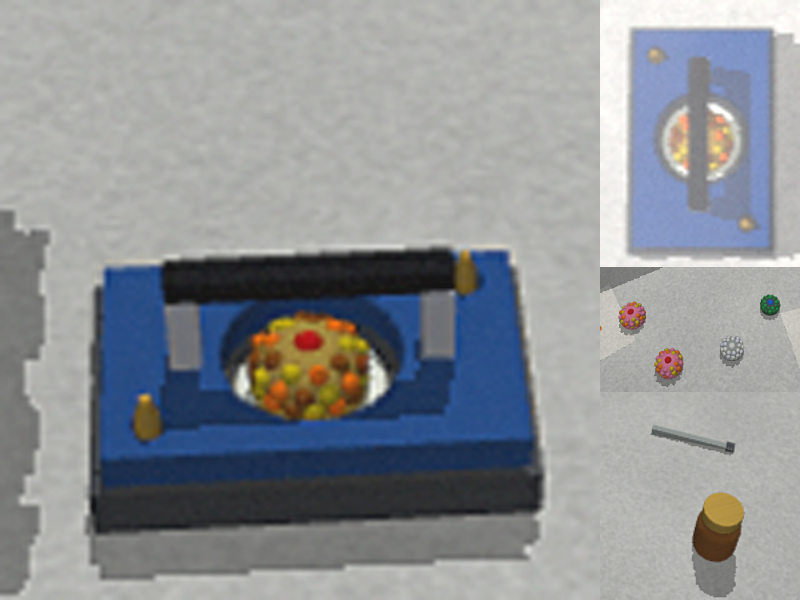

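The plate lies flush with both pins through its holes at (147,415) and (465,270). The brooch sits upright in the window, and the other items are where they were. I'll hand in.

```bash
python3 -c "
from bench import robot
print(robot.close_job())"
```

```text
the job is handed in; nothing more can be done
None
```

The mould is assembled and I handed the job in at about 24 s. The amber brooch sits dome up in the recess, about 2 mm off centre by the side camera. I lowered the blue upper half over both pins in small steps and released it only once it was resting on the lower half.

**Last checks:**
- **Fit:** contact came at the predicted flush height, with the wrist force going from -4 to +6 N. The side camera fit put the plate at (528.2, 39.8) mm, against (527.6, 40.8) mm for the lower half. The yaw difference was under 0.005 rad.
- **Final picture:** both pins are through the holes and the brooch is upright in the window. By eye, the tweezers, jar, pearl and green brooches have not moved. The gripper is well clear.

**What failed or disagreed:**
- **First grasp:** the fingers closed in the air above the dome, because the finger tips were about 25 mm higher than the reported position. I felt downward in small steps, re-gripped, and used that correction from then on.
- **Top camera:** the silhouette fit of the plate in the final check did not converge. The final position therefore rests on the side camera fit and the picture.

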